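# Bolt the drying cabinet's door open for unloading

### The arm

A 7-joint arm with a two-finger parallel gripper is mounted at the origin on the work surface. World frame = base frame: x ahead of the robot, y to its left, z up, the work surface at z = 0. Lengths are in m, angles in rad, forces in N, time in s.
With the tool pointing down it reaches from about 0.4 to 0.85 m from the base axis. Payload 4.4 kg.
Tool frame: the origin (TCP) lies at the centre of the arm's flange, where the gripper is bolted on; the fingertips stand 199 mm ahead of it and the grasp point (between the pads) lies 180 mm ahead of it (manip.tips_ahead is the z of the fingertips in the tool frame, in m); z points along the fingers, y is the line along which they close (so a half turn about z gives the same grasp; the last joint's range is limited). The gripper opens to 94 mm and grips with 3 to 60 N. Pads are 16 mm wide; open, the fingers measure 119 mm over their backs; the gripper's body (75 mm by 177 mm) begins 78 mm behind the grasp point.
Start: joints at [1.261, 0.628, 0.038, 1.517, -0.027, 0.996, -0.02], TCP at [0.157, -0.631, 0.405] pointing down, gripper open.
Joint ranges: [-3.06, 3.06], [-0.37, 2.12], [-1.25, 1.32], [0.18, 2.47], [-1.1, 4.24], [0.23, 1.98], [-2.94, 2.94]. Speed limits (rad/s): [2.57, 2.57, 3.14, 3.14, 3.14, 3.14, 3.14].

### API

Orientations are given as a 3x3 rotation matrix whose columns are the frame's x, y, z axes.
In Python, from cell import manip, eyes, job gives the robot as it stands.
- The arm moves only by the tool arm_command, never from a script. Its argument "rows" is a list of rows, each a list of 2 entries, a list of its own where there are three numbers: the shift along the tool's x, y, z as a fraction of full scale, then the turn, a rotation vector about the tool's x, y, z as a fraction of full scale. A call has 1 to 12 rows; each row shifts and turns the commanded pose from where the row before left it, along the tool's axes as they then stand; what a row does not reach is not made up. Full scale, the value 1, is 30 mm for a shift and 6 degrees for a turn. A row lasts 1/10 s, in which the tool goes at most 50 mm and 8.59 degrees, less where a joint would pass 70% of its speed; a pose out of reach is approached as far as the arm can. A call with a number of a shift or a turn outside -1 to 1 is refused whole. A call with a gripper value outside its range is refused whole. "jaw" is the opening, from 0 (shut) to 1 (fully open), set as the call begins (left out, the last holds). The fingers move at their own pace and stop on an object; "squeeze" is the grip in N (left out, the last holds). Time passes only in rows, so rows that do not move let the fingers close. It gives the time, the measured TCP pose, the force, the opening and the grip force at its end, in the units of the state.
- manip.get_obs(): the state, without advancing time (a new reading comes with each control period).
- eyes.get_image(name): name is "side" or "top"; returns the picture (420x560x3 uint8, blue, green, red); there is no depth.
- eyes.camera_info(name): a dict with "K" (3x3 intrinsics, pixels), "xyz" and "orientation" of the camera in the world. Camera axes: x right, y down, z forward; pixel columns grow to the right and rows downward; lengths in m; the calibration is good to about 2 mm. A picture is of the moment at which its call begins. camera_info takes no time and is no camera call.
- job.sign_off(): hands the job in; it is judged then, once.
The state is a dict: "t": time; "qpos": joint angles; "joint_vel": joint speeds; "joint_efforts": joint torques, N m; "tcp_pos": TCP position; "tool_rot": TCP orientation; "contact_force": force on the tool from outside, world axes, zero at the start; "wrist_torque": the same for the moment, N m; "width": finger opening in m; "gripper_force": force on a finger pad.
Only numpy, scipy, OpenCV 4.12 (cv2) and the standard library are available. Lean on these libraries where they do the work, as an engineer would, in place of code of your own. Each camera call takes 0.05 s, during which the arm holds its last target. There are 200 camera calls.

### The job

The small drying cabinet is bolted shut and has to be unloaded. Draw its drop bolt up clear of the sill, swing the glass door wide open by its pull handle without letting it fly, then find the hole in the curved hold-open strip by feel and push the bolt fully home in it, so that the door stays open. Leave the wire basket, the puck of vials and the reagent bottle where they stand.

Things in the scene. Friction and masses are not known exactly. Their poses are not given: they have to be found in the camera images.
- cabinet: Stainless drying cabinet, 325 mm wide, 280 deep, 300 high on 45 mm feet, fixed. Origin: on the door's upright hinge axis at bench level. z up, -x out of the front (front face at x = 0), +y along the shut door from hinge to free edge. It fills x 0 to 0.28, y -0.01 to 0.315; a controller pod on the hinge-side wall reaches y = -0.045, short stubs stand on the top at the back.
- door_hinge (a point): The hinge axis at bench level, same point and axes as the cabinet's. What is called the door's frame below is this frame turned about z by the door's angle.
- door (a joint): Angle of the black-framed glass door, rad: 0 shut, grows as it opens (counter-clockwise from above), end stop 1.86. In the door's frame it fills x -0.024 to -0.004, y 0.006 to 0.302, z 0.050 to 0.292. The hinge has friction (0.35 N m, about 2 N at the handle): it stays where it is left. While bolted it has 0.01 rad of play.
- pull_handle: Steel T-bar pull on the door's outer face: upright round bar, 14 mm thick, 118 long, top end free; two 10 mm legs run to the door 14 and 82 mm below the origin. Origin on the bar's axis, 16 mm below its top, at x -0.069, y 0.205, z 0.262 in the door's frame (45 mm off the face). Axes as the door's. Can be pinched from above, fingers either side along y, turning with the door.
- drop_bolt (a joint): Lift of the drop bolt, m: 0 fully home (down), 0.036 top. Friction 3.5 N (5 N to lift): it stays where it is left. A 10 mm rod on the door's outer face near the free edge, axis at x -0.040, y 0.275 in the door's frame; its flat lower end is at z = 0.006 + lift. At the start it stands in the sill socket, 22 mm high, and locks the door; above 0.016 it is clear of socket and strip.
- bolt_grip (a point): Grip of the drop bolt: the rod's top is bent outward into a level round bar, 10 mm thick, 60 long, with a black 17 mm ball at its end. The point is on the bar's axis, 34 mm out from the rod: x -0.074, y 0.275, z 0.262 + lift in the door's frame. Axes as the door's; the bar runs along x. Can be pinched from above, fingers either side along y.
- strip_top (a point): Where the bolt's axis passes over the hold-open strip with the door at 1.60 rad. The strip is a curved aluminium bar fixed on the bench under the bolt's path, 36 mm wide, flat top 22 mm high (a bolt lowered on it stops at lift 0.016). It covers door angles 1.31 to 1.86 at least. Its one hole was set by hand: somewhere at 1.48 to 1.72 rad, not measured (this point is not the hole).
- bolt_tip (a point): Centre of the drop bolt's flat lower end. The strip's hole is square, 16 mm across (3 mm clear either side of the rod), right through, on the bolt's path. With the bolt pressed lightly (5 to 15 N) on the strip and the door drawn slowly along, the bolt drops into the hole and catches on its edge; then it can be pushed down to lift 0.
- wire_basket: Loose bystander: stainless wire basket with a few amber vials, 220 x 150 x 65 mm, origin at the centre of its underside, x along its length.
- vial_puck: Loose bystander: white round holder with seven amber vials, 80 mm across, 52 mm high, origin at the centre of its underside.
- reagent_bottle: Loose bystander: amber bottle, 64 mm across, 140 mm high, origin at the centre of its underside.

How it is judged:
On the way, in this order (a step that is already met when the one before it is completed fails the run):
1. the bolt is drawn clear of the sill while the door is still shut (value of joint drop_bolt above 0.017 m and value of joint door below 0.1 rad), for 0.2 s.
2. the door is drawn open by the fingers on its pull handle (value of joint door between 0.3 and 1.45 rad and contact force between the fingers and pull_handle above 0.3 N), for 0.2 s.
At the end, for the whole second after the job is handed in: The door stands wide open and still (1.43 to 1.77 rad), held by its bolt, which is home in the hole of the hold-open strip (lift below 6 mm); the basket, the puck of vials and the bottle are within 20 mm of where they stood, the bottle upright (value of joint door between 1.43 and 1.77 rad and value of joint drop_bolt below 0.006 m and velocity of joint door between -0.05 and 0.05 rad/s and distance of each of wire_basket, vial_puck, reagent_bottle from where it was at the start of the episode below 0.02 m and angle between reagent_bottle's own z axis and vertical below 0.2 rad); the robot touches nothing.
It fails at once if the door flies (faster than 1.5 rad/s) (velocity of joint door above 1.5 rad/s or velocity of joint door below -1.5 rad/s).
It fails at once if a bystander is knocked away (more than 20 mm) (distance of any of wire_basket, vial_puck, reagent_bottle from where it was at the start of the episode above 0.02 m).
It also fails if it takes over 72 s, if anything falls off the work surface, if the arm or the gripper's body presses on something with over 40 N, if the wrist force passes 120 N, or if a joint passes its speed limit or range.

## Working session

There is one attempt and no reset: what is moved stays moved. The work goes in short steps, Python scripts to look and compute and a tool call to move; the robot and the scene stay as the last step left them, time stands still between calls to the robot, and variables do not carry over. Pictures are saved under pics/ and viewed, at most 10 in all, crops included, and the job is handed in when it is done.

Besides the shell and the picture viewer there is one more tool, called after "Call:" by a JSON object that holds its "fn" and its "kwargs". arm_command: Moves the arm, as the interface text tells. Shift numbers are shares of 30 mm and turn numbers shares of 6 degrees, none past 1 either way. Its arguments: {"type":"object","properties":{"rows":{"type":"array","items":{"type":"array"}},"jaw":{"type":"number"},"squeeze":{"type":"number"}},"required":["rows"]}

```bash
mkdir -p pics
python3 - <<'E'
from cell import manip, eyes, job
import cv2
for n in("side","top"):
    cv2.imwrite(f"pics/{n}0.png",eyes.get_image(n)); c=eyes.camera_info(n); print(n,c)
o=manip.get_obs(); print(o); print(manip.tips_ahead)
E
```

```text
side {'K': array([[514.63441069,   0.        , 287.8302392 ],
       [  0.        , 514.63441069, 202.73217481],
       [  0.        ,   0.        ,   1.        ]]), 'xyz': array([ 1.32453714, -0.28741624,  1.09210746]), 'orientation': array([[ 0.29442795,  0.71303908, -0.63630767],
       [ 0.95565738, -0.21578414,  0.20039005],
       [ 0.00558083, -0.66709256, -0.74495394]])}
top {'K': array([[413.29771283,   0.        , 279.95291968],
       [  0.        , 413.29771283, 208.00622077],
       [  0.        ,   0.        ,   1.        ]]), 'xyz': array([ 0.37461141, -0.06017833,  1.36501363]), 'orientation': array([[ 0.02278895, -0.98767236,  0.1548676 ],
       [-0.99965758, -0.02051931,  0.01623834],
       [-0.01286039, -0.15518463, -0.98780177]])}
{'t': 0.1, 'qpos': array([ 1.26118791,  0.62924032,  0.03845831,  1.51823529, -0.02699028,
        0.9963113 , -0.01999544]), 'joint_vel': array([ 0.00109159, -0.00130796,  0.00033659, -0.00531528, -0.00023992,
        0.00167895,  0.00010633]), 'joint_efforts': array([ 3.84017811e-03, -5.50784898e+01,  1.14760458e+00, -1.87117392e+01,
       -5.21574297e-02,  1.91136100e-02,  4.92436675e-05]), 'tcp_pos': array([ 0.15687413, -0.6305239 ,  0.40386515]), 'tool_rot': array([[ 9.70425747e-01,  2.41399422e-01, -4.35162507e-04],
       [ 2.41399812e-01, -9.70424398e-01,  1.61844126e-03],
       [-3.16015295e-05, -1.67562521e-03, -9.99998596e-01]]), 'contact_force': array([-0.52622633, -0.01470049, -0.45156791]), 'wrist_torque': array([0.02907655, 0.03632645, 0.04964707]), 'gripper_force': 0.0, 'width': 0.09365976631661567}
0.1992
```

View pics/side0.png

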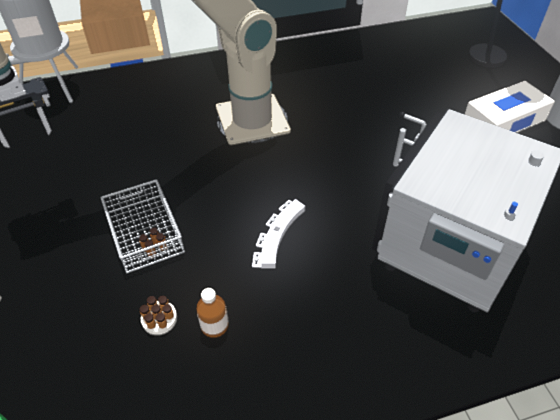

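View pics/top0.png

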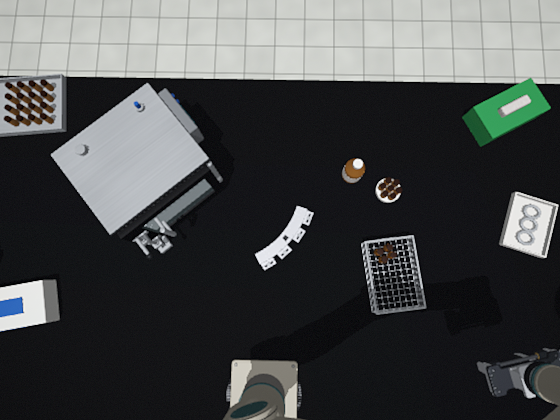

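The side view shows the cabinet at right, with its hinge-side pod at (460,250) and the handle and bolt grip at (400–425,115–165). The strip runs from (265,265) to (300,205). In the top view the cabinet top has corners near (152,84), (52,155), (112,234) and (210,160), the handle and bolt are near (150,240), and the strip shows a dark spot near (286,238).

```bash
cat > h.py <<'E'
from cell import manip, eyes, job
import cv2, numpy as np
def ray(n,p):
    c=eyes.camera_info(n); d=c["orientation"]@np.linalg.inv(c["K"])@[p[0],p[1],1]; return c["xyz"],d
def onz(n,p,z):
    o,d=ray(n,p); return o+d*(z-o[2])/d[2]
def proj(n,P):
    c=eyes.camera_info(n); q=c["K"]@(c["orientation"].T@(np.asarray(P)-c["xyz"])); return q[:2]/q[2]
def tri(a,b):
    (o1,d1),(o2,d2)=ray("top",a),ray("side",b)
    s=np.linalg.lstsq(np.c_[d1,-d2],o2-o1,rcond=None)[0]; A=o1+d1*s[0];B=o2+d2*s[1]
    return (A+B)/2,np.linalg.norm(A-B)
E
python3 - <<'E'
from h import *
# cabinet top outline
for n,seed in(("top",(130,160)),("side",(480,160))):
    im=cv2.imread(f"pics/{n}0.png"); g=cv2.cvtColor(im,cv2.COLOR_BGR2GRAY)
    print(n,g[seed[1],seed[0]])
    m=cv2.morphologyEx(((g>(110 if n=="top" else 150))*255).astype('uint8'),cv2.MORPH_OPEN,np.ones((9,9)))
    lab=cv2.connectedComponents(m)[1]; m=((lab==lab[seed[1],seed[0]])*255).astype('uint8')
    c=max(cv2.findContours(m,0,2)[0],key=cv2.contourArea); h=cv2.convexHull(c)
    q=cv2.approxPolyDP(h,8,True)[:,0]; print(q.tolist())
    for p in q: print(p,onz(n,p,0.345).round(3))
a=cv2.imread("pics/top0.png")[140:290,90:320]; a=cv2.resize(a,None,fx=3.4,fy=3.4,interpolation=2)
cv2.imwrite("pics/c1.png",a)
b=cv2.imread("pics/side0.png")[80:280,240:460]; cv2.imwrite("pics/c2.png",cv2.resize(b,None,fx=3,fy=3,interpolation=2))
E
```

```text
top 186
[[150, 86], [204, 161], [107, 230], [54, 151]]
[150  86] [0.852 0.306 0.345]
[204 161] [0.652 0.153 0.345]
[107 230] [0.47  0.386 0.345]
[ 54 151] [0.671 0.541 0.345]
side 238
[[551, 98], [559, 164], [526, 243], [397, 191], [447, 111], [518, 83]]
[551  98] [0.547 0.616 0.345]
[559 164] [0.747 0.49  0.345]
[526 243] [0.907 0.301 0.345]
[397 191] [0.719 0.131 0.345]
[447 111] [0.52  0.352 0.345]
[518  83] [0.472 0.575 0.345]
```

View pics/c1.png

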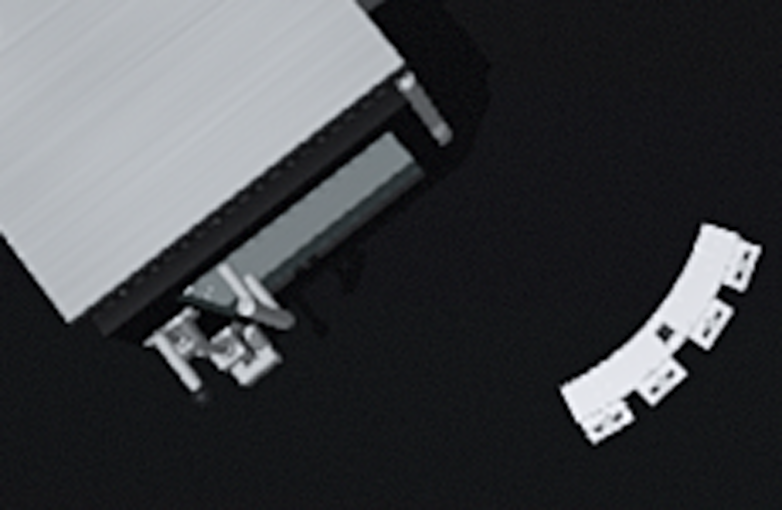

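View pics/c2.png

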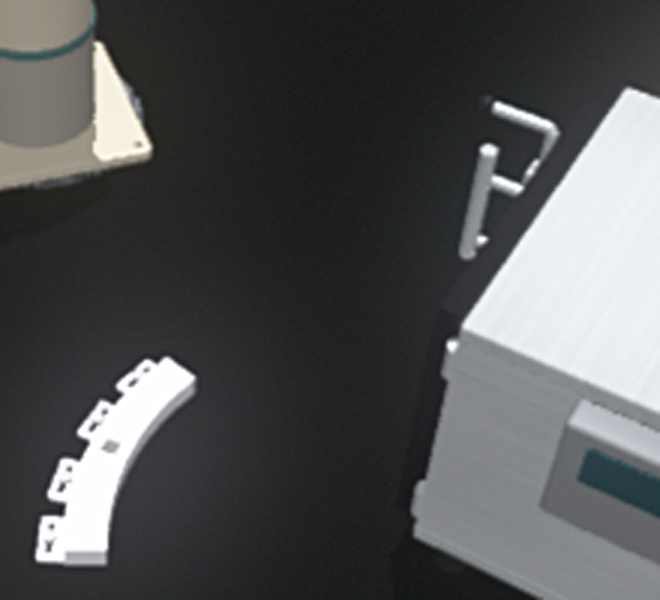

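Crop c1 (scale 3.4, offset 90,140) shows the strip's hole at (666,332), full frame (285.9,237.6). The front top edge of the cabinet runs (405,65)–(70,322), and the bolt bar runs from the rod at (160,340) to the ball at (200,398). Crop c2 (scale 3, offset 240,80) shows the hole at (111,446), full frame (277,228.7). The handle top is at (488,149), the ball at (487,101), and the cabinet corners are at (462,325) and (628,88).

```bash
cat >> h.py <<'E'
def T(v,door=0.):  # door frame -> world, v=(hx,hy,yaw)
    a=v[2]+door; c,s=np.cos(a),np.sin(a)
    return lambda P: np.array([v[0]+c*P[0]-s*P[1], v[1]+s*P[0]+c*P[1], P[2]])
E
python3 - <<'E'
from h import *
from scipy.optimize import least_squares
c1=lambda x,y:(90+x/3.4,140+y/3.4)
c2=lambda x,y:(240+x/3,80+y/3)
obs=[("top",c1(405,65),(0,-.01,.345)),("top",c1(70,322),(0,.315,.345)),("top",(152,84),(.28,-.01,.345)),("top",(52,155),(.28,.315,.345)),
("side",c2(462,325),(0,-.01,.345)),("side",c2(628,88),(0,.315,.345)),
("side",c2(488,147),(-.069,.205,.278)),("side",c2(487,101),(-.1,.275,.262)),("top",c1(200,398),(-.1,.275,.262))]
f=lambda v:np.concatenate([proj(n,T(v)(P))-np.array(p) for n,p,P in obs])
for dz in(0,):
    r=least_squares(f,[.65,.16,.9],loss='soft_l1'); v=r.x; print(v.round(4)); print(f(v).reshape(-1,2).round(1))
top=c1(666,332);side=c2(111,446)
print("hole",onz("top",top,.022),onz("side",side,.022),tri(top,side))
for h in(onz("top",top,.022),onz("side",side,.022)):
    a=T(v)((-.040,.275,0))[:2]-v[:2]; b=h[:2]-v[:2]
    print("r",np.linalg.norm(a),np.linalg.norm(b),"ang",(np.arctan2(b[1],b[0])-np.arctan2(a[1],a[0]))%(2*np.pi))
np.save("v.npy",v)
for n,P in(("handle",(-.069,.205,.262)),("grip",(-.074,.275,.262))):
    for d in(0,1.6): print(n,d,T(v,d)(P).round(4),np.hypot(*T(v,d)(P)[:2]))
print("handle in c1",(proj("top",T(v)((-.069,.205,.278)))-[90,140])*3.4,(proj("top",T(v)((-.069,.205,.16)))-[90,140])*3.4)
print("rodtop in c1",(proj("top",T(v)((-.04,.275,.262)))-[90,140])*3.4, "c2",(proj("side",T(v)((-.04,.275,.262)))-[240,80])*3)
E
```

```text
[0.6546 0.1461 0.6634]
[[  0.8  -1.4]
 [ -7.2  -1. ]
 [ -3.   -8.4]
 [ -7.4  -8.1]
 [ -6.  -17.9]
 [  1.2 -16.2]
 [ -3.2  -0.9]
 [ -2.4   0.3]
 [  1.    0.6]]
hole [ 0.48800935 -0.05960702  0.022     ] [ 0.49096156 -0.05461341  0.022     ] (array([ 0.48885238, -0.05690995,  0.02010437]), np.float64(0.005561601268673098))
r 0.27789386463180504 0.26473589422233657 ang 1.6528952368801733
r 0.27789386463180504 0.25899874753958063 ang 1.6496169347962466
handle 0 [0.474  0.2651 0.262 ] 0.543140175751512
handle 1.6 [ 0.5409 -0.0379  0.262 ] 0.542268988598731
grip 0 [0.427  0.3172 0.262 ] 0.5319155281057509
grip 1.6 [ 0.4903 -0.0864  0.262 ] 0.49782972184280516
handle in c1 [249.15559091 313.16029728] [289.09815608 326.52210275]
rodtop in c1 [161.24991355 338.75567795] c2 [544.16264682 127.75690863]
```

Run:
```python
from h import *
from scipy.optimize import least_squares
c1=lambda x,y:(90+x/3.4,140+y/3.4)
c2=lambda x,y:(240+x/3,80+y/3)
Z=.300
obs=[("top",c1(405,65),(0,-.01,Z)),("top",c1(70,322),(0,.315,Z)),("top",(152,84),(.28,-.01,Z)),("top",(52,155),(.28,.315,Z)),
("side",c2(462,325),(0,-.01,Z)),("side",c2(628,88),(0,.315,Z)),
("side",c2(488,147),(-.069,.205,.278)),("side",c2(487,101),(-.1,.275,.262)),("top",c1(200,398),(-.1,.275,.262))]
f=lambda v:np.concatenate([proj(n,T(v)(P))-np.array(p) for n,p,P in obs])
r=least_squares(f,[.65,.16,.65],loss='soft_l1'); v=r.x; print(v.round(4)); print(f(v).reshape(-1,2).round(1))
top=c1(666,332);side=c2(111,446)
for h in(onz("top",top,.022),onz("side",side,.022)):
    a=T(v)((-.040,.275,0))[:2]-v[:2]; b=h[:2]-v[:2]
    print("r",np.linalg.norm(a),np.linalg.norm(b),"ang",(np.arctan2(b[1],b[0])-np.arctan2(a[1],a[0]))%(2*np.pi))
np.save("v.npy",v)
for n,P in(("handle",(-.069,.205,.262)),("grip",(-.074,.275,.262))):
    for d in(0,.8,1.6): print(n,d,T(v,d)(P).round(4),np.hypot(*T(v,d)(P)[:2]))
print("handle in c1",(proj("top",T(v)((-.069,.205,.278)))-[90,140])*3.4,(proj("top",T(v)((-.069,.205,.16)))-[90,140])*3.4)
print("rodtop in c1",(proj("top",T(v)((-.04,.275,.262)))-[90,140])*3.4, "c2",(proj("side",T(v)((-.04,.275,.262)))-[240,80])*3)
# route: tool pose
print("bottle",onz("top",(353,165),.14),"basket",onz("top",(392,275),.065))
o=manip.get_obs(); print(o['tcp_pos'],o['qpos'])
```

```text
[0.6626 0.1559 0.6892]
[[ 0.3  0.2]
 [-1.4 -0. ]
 [-3.2 -2. ]
 [-1.7 -2.1]
 [-3.3 -1.1]
 [-1.1 -1.2]
 [-0.4 -0.1]
 [-0.6  1. ]
 [-0.1 -0.9]]
r 0.2778938646318051 0.27736305373124454 ang 1.6268285200626238
r 0.2778938646318051 0.2716260705460154 ang 1.623697064321716
handle 0 [0.479  0.2702 0.262 ] 0.5499753968005141
handle 0.8 [0.4527 0.1038 0.262 ] 0.46445472363224893
handle 1.6 [ 0.5537 -0.031   0.262 ] 0.5546002991409724
grip 0 [0.4307 0.321  0.262 ] 0.5371462579311421
grip 0.8 [0.3825 0.1045 0.262 ] 0.3965544501996307
grip 1.6 [ 0.5043 -0.0808  0.262 ] 0.510764674844167
handle in c1 [243.1134108  306.63506641] [283.60893508 320.61506058]
rodtop in c1 [155.85728709 334.68307964] c2 [550.73061853 129.04194142]
bottle [ 0.70374081 -0.25929953  0.14      ] basket [ 0.37582436 -0.39028381  0.065     ]
[ 0.15687413 -0.6305239   0.40386515] [ 1.26118791  0.62924032  0.03845831  1.51823529 -0.02699028  0.9963113
 -0.01999544]
```

Call:
{"fn": "arm_command", "kwargs": {"rows": [[[0.9,-0.5,-0.24],[0,0,0]],[[0.9,-0.5,-0.24],[0,0,0]],[[0.9,-0.5,-0.24],[0,0,0]],[[0.9,-0.5,-0.24],[0,0,0]],[[0.9,-0.5,-0.24],[0,0,0]],[[0.9,-0.5,-0.24],[0,0,0]],[[0.9,-0.5,-0.24],[0,0,0]],[[0.9,-0.5,-0.24],[0,0,0]],[[0.9,-0.5,-0.24],[0,0,0]],[[0.9,-0.5,-0.24],[0,0,0]],[[0.9,-0.5,-0.24],[0,0,0]],[[0.9,-0.5,-0.24],[0,0,0]]], "jaw": 0.5}}

```text
t: 1.3
tcp_pos: [0.4286, -0.3769, 0.4911]
tool_rot: [[0.97, 0.241, -0.001], [0.241, -0.97, 0.0], [-0.0, -0.001, -1.0]]
contact_force: [0.8, -0.3, -0.2]
width: 0.0468
gripper_force: 0.0
```

Call:
{"fn": "arm_command", "kwargs": {"rows": [[[0.35,-0.95,0],[0,0,0]],[[0.35,-0.95,0],[0,0,0]],[[0.35,-0.95,0],[0,0,0]],[[0.35,-0.95,0],[0,0,0]],[[0.35,-0.95,0],[0,0,0]],[[0.35,-0.95,0],[0,0,0]],[[0.35,-0.95,0],[0,0,0]],[[0.35,-0.95,0],[0,0,0]],[[0.35,-0.95,0],[0,0,0]],[[0.35,-0.95,0],[0,0,0]],[[0.35,-0.95,0],[0,0,0]],[[0.35,-0.95,0],[0,0,0]]]}}

```text
t: 2.5
tcp_pos: [0.4674, -0.0144, 0.4909]
tool_rot: [[0.97, 0.241, -0.001], [0.241, -0.97, -0.0], [-0.001, -0.0, -1.0]]
contact_force: [-0.6, -1.1, -0.3]
width: 0.0467
gripper_force: 0.0
```

```bash
cat >> h.py <<'E'
def to(P,yaw,n):
    "units per row to bring grasp point to P with tool x at yaw, turn in n even rows about vertical"
    o=manip.get_obs(); R=o['tool_rot']; c,s=np.cos(yaw),np.sin(yaw)
    Rt=np.array([[c,s,0],[s,-c,0],[0,0,-1]])
    from scipy.spatial.transform import Rotation as Q
    rv=Q.from_matrix(R.T@Rt).as_rotvec(); d=np.array(P)+[0,0,.18]-o['tcp_pos']
    st=Q.from_rotvec(rv/n).as_matrix(); Rk=R.copy()
    print("t",o['t'],"grasp",(o['tcp_pos']+R[:,2]*.18).round(4),"yaw",np.arctan2(R[1,0],R[0,0]).round(4),"q",o['qpos'].round(2),"F",o['contact_force'].round(1),"w",o['width'])
    print("turn/row",(np.degrees(rv)/n/6).round(3))
    for k in range(n): print((Rk.T@d/n/.03).round(3)); Rk=Rk@st
E
python3 -c "
from h import *
v=np.load('v.npy');P=T(v)((-.074,.275,.31));to(P,v[2],12)"
```

```text
t 2.5 grasp [ 0.4673 -0.0144  0.3109] yaw 0.2438 q [ 0.07  0.27 -0.13  1.88  0.04  1.   -1.4 ] F [-0.6 -1.1 -0.3] w 0.04668737508131808
turn/row [-0.     0.    -0.355]
[ 0.126 -0.929  0.002]
[ 0.16  -0.924  0.002]
[ 0.194 -0.917  0.002]
[ 0.228 -0.909  0.002]
[ 0.262 -0.9    0.002]
[ 0.295 -0.89   0.002]
[ 0.328 -0.878  0.002]
[ 0.36  -0.865  0.002]
[ 0.392 -0.851  0.002]
[ 0.423 -0.836  0.002]
[ 0.454 -0.82   0.002]
[ 0.484 -0.803  0.002]
```

Call:
{"fn": "arm_command", "kwargs": {"rows": [[[0.126,-0.929,-0.1],[0,0,-0.355]],[[0.16,-0.924,-0.1],[0,0,-0.355]],[[0.194,-0.917,-0.1],[0,0,-0.355]],[[0.228,-0.909,-0.1],[0,0,-0.355]],[[0.262,-0.9,0],[0,0,-0.355]],[[0.295,-0.89,0],[0,0,-0.355]],[[0.328,-0.878,0],[0,0,-0.355]],[[0.36,-0.865,0],[0,0,-0.355]],[[0.392,-0.851,0],[0,0,-0.355]],[[0.423,-0.836,0],[0,0,-0.355]],[[0.454,-0.82,0],[0,0,-0.355]],[[0.484,-0.803,0],[0,0,-0.355]]]}}

```text
t: 3.7
tcp_pos: [0.4304, 0.3208, 0.5028]
tool_rot: [[0.77, 0.638, -0.001], [0.638, -0.77, -0.001], [-0.001, 0.0, -1.0]]
contact_force: [0.4, 0.4, -0.5]
width: 0.0471
gripper_force: 0.0
```

```bash
python3 -c "
from h import *
v=np.load('v.npy');P=T(v)((-.074,.275,.262));to(P,v[2],1)
im=eyes.get_image('side');cv2.imwrite('pics/s2.png',cv2.resize(im[60:220,330:480],None,fx=3.5,fy=3.5,interpolation=2))"
```

```text
t 3.7 grasp [0.4303 0.3207 0.3228] yaw 0.6913 q [-0.44  0.38 -0.36  1.69  0.15  1.1  -1.72] F [ 0.4  0.4 -0.5] w 0.047099873781775006
turn/row [0.001 0.007 0.02 ]
[ 1.300e-02 -2.000e-03  2.025e+00]
```

View pics/s2.png

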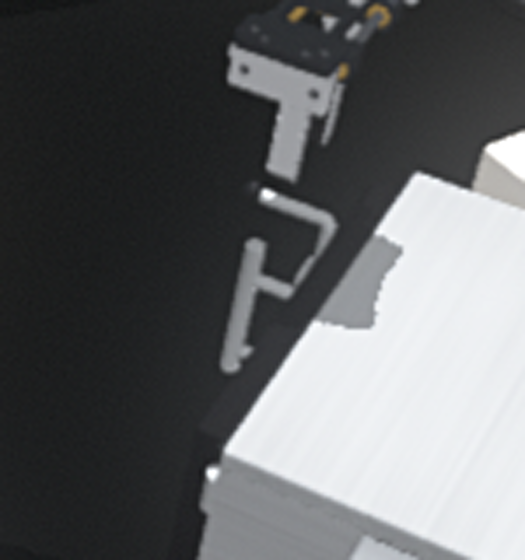

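The fingers hang astride the bolt bar: finger tip at (283,175), bar from (265,195) to (335,220), handle to its left at (240,300). I'll go down and grip.

Call:
{"fn": "arm_command", "kwargs": {"rows": [[[0,0,0.4],[0,0,0]],[[0,0,0.4],[0,0,0]],[[0,0,0.4],[0,0,0]],[[0,0,0.4],[0,0,0]],[[0,0,0.4],[0,0,0]],[[0,0,0],[0,0,0]]]}}

```text
t: 4.35
tcp_pos: [0.4305, 0.3189, 0.4411]
tool_rot: [[0.772, 0.636, -0.003], [0.636, -0.772, -0.002], [-0.004, 0.0, -1.0]]
contact_force: [0.4, -0.1, 0.2]
width: 0.0471
gripper_force: 0.0
```

Call:
{"fn": "arm_command", "kwargs": {"rows": [[[0,0,0],[0,0,0]],[[0,0,0],[0,0,0]],[[0,0,0],[0,0,0]],[[0,0,0],[0,0,0]],[[0,0,0],[0,0,0]],[[0,0,0],[0,0,0]]], "jaw": 0, "squeeze": 25}}

```text
t: 4.95
tcp_pos: [0.4316, 0.3189, 0.4434]
tool_rot: [[0.772, 0.636, 0.002], [0.636, -0.772, -0.001], [0.001, 0.002, -1.0]]
contact_force: [2.8, -2.6, 1.8]
width: 0.0091
gripper_force: 25.0
```

Call:
{"fn": "arm_command", "kwargs": {"rows": [[[0,0,-0.2],[0,0,0]],[[0,0,-0.2],[0,0,0]],[[0,0,-0.2],[0,0,0]],[[0,0,-0.2],[0,0,0]],[[0,0,-0.2],[0,0,0]],[[0,0,0],[0,0,0]],[[0,0,0],[0,0,0]],[[0,0,0],[0,0,0]]]}}

```text
t: 5.75
tcp_pos: [0.4316, 0.3189, 0.4736]
tool_rot: [[0.772, 0.636, 0.002], [0.636, -0.772, -0.001], [0.001, 0.002, -1.0]]
contact_force: [4.4, -5.3, 1.9]
width: 0.0093
gripper_force: 25.0
```

Call:
{"fn": "arm_command", "kwargs": {"rows": [[[0,0,0],[0,0,0]],[[0,0,0],[0,0,0]],[[0,0,0],[0,0,0]],[[0,0,-0.5],[0,0,0]],[[0,0,-0.5],[0,0,0]],[[0,0,-0.5],[0,0,0]],[[0,0,0],[0,0,0]]], "jaw": 0.5}}

```text
t: 6.45
tcp_pos: [0.4306, 0.3207, 0.5198]
tool_rot: [[0.771, 0.637, 0.002], [0.637, -0.771, 0.003], [0.004, -0.001, -1.0]]
contact_force: [-0.7, 0.5, 0.8]
width: 0.0466
gripper_force: 0.0
```

```bash
python3 -c "
from h import *
v=np.load('v.npy');P=T(v)((-.069,.205,.338));to(P,v[2],4)
im=eyes.get_image('side')
g=np.array([T(v)((-.1,.275,.262+l)) for l in (0,.03)]);print([proj('side',p).round(1) for p in g])
cv2.imwrite('pics/s3.png',cv2.resize(im[60:220,330:480],None,fx=3.5,fy=3.5,interpolation=2))"
```

```text
t 6.45 grasp [0.431  0.3212 0.3398] yaw 0.6906 q [-0.44  0.37 -0.36  1.66  0.14  1.13 -1.71] F [-0.7  0.5  0.8] w 0.046591375612494726
turn/row [-0.002 -0.009  0.003]
[0.043 0.582 0.015]
[0.043 0.582 0.015]
[0.044 0.581 0.015]
[0.044 0.581 0.015]
[array([401.8, 114.7]), array([403.8, 105.2])]
```

View pics/s3.png

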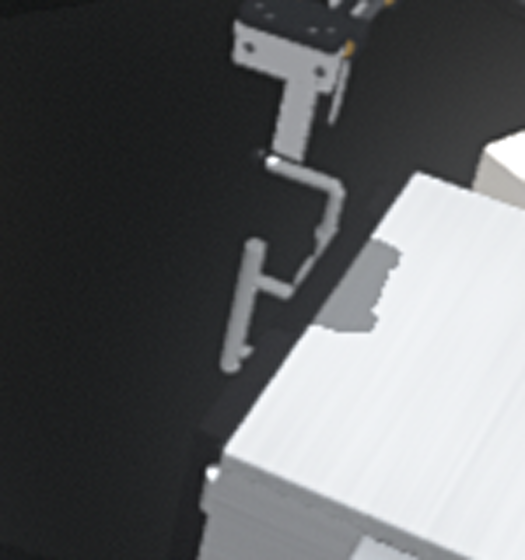

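The bolt bar is now about 33 px (crop) higher, running from (265,160) to (340,190), so lift is about 0.03. The handle top is at (256,243). Next I go to the handle.

Call:
{"fn": "arm_command", "kwargs": {"rows": [[[0.044,0.58,0],[0,0,0]],[[0.044,0.58,0],[0,0,0]],[[0.044,0.58,0],[0,0,0]],[[0.044,0.58,0],[0,0,0]],[[0,0,0],[0,0,0]],[[0,0,0.5],[0,0,0]],[[0,0,0.5],[0,0,0]],[[0,0,0.5],[0,0,0]],[[0,0,0.5],[0,0,0]],[[0,0,0.5],[0,0,0]],[[0,0,0],[0,0,0]]]}}

```text
t: 7.6
tcp_pos: [0.4776, 0.2699, 0.4408]
tool_rot: [[0.77, 0.638, -0.005], [0.638, -0.77, -0.002], [-0.005, -0.002, -1.0]]
contact_force: [-0.3, 1.2, -0.1]
width: 0.0469
gripper_force: 0.0
```

Call:
{"fn": "arm_command", "kwargs": {"rows": [[[0,0,0],[0,0,0]],[[0,0,0],[0,0,0]],[[0,0,0],[0,0,0]],[[0,0,0],[0,0,0]],[[0,0,0],[0,0,0]],[[0,0,0],[0,0,0]]], "jaw": 0, "squeeze": 20}}

```text
t: 8.2
tcp_pos: [0.4802, 0.2683, 0.4436]
tool_rot: [[0.772, 0.635, 0.003], [0.635, -0.772, -0.001], [0.001, 0.003, -1.0]]
contact_force: [3.4, -4.0, 2.4]
width: 0.0134
gripper_force: 20.0
```

```bash
cat >> h.py <<'E'
def swing(tot,n,P=(-.069,.205,.262),hold=None):
    "rows swinging by tot rad in n rows about the hinge, grasp point currently at door-frame P"
    v=np.load('v.npy'); o=manip.get_obs(); R=o['tool_rot']; h=v[:2]
    c=(o['tcp_pos']+R[:,2]*.18)[:2]; yaw=np.arctan2(R[1,0],R[0,0]); a=np.arctan2(*(c-h)[::-1]); 
    ang=(a-np.arctan2(P[1],P[0])-v[2]+np.pi)%(2*np.pi)-np.pi
    print("t",o['t'],"r",np.hypot(*(c-h)),"nom",np.hypot(P[0],P[1]),"door est",ang,"yaw err",yaw-v[2]-ang,"z",c, o['tcp_pos'][2]-.18,"F",o['contact_force'].round(1),"w",o['width'],"q",o['qpos'].round(2))
    d=tot/n; rot=lambda t:np.array([[np.cos(t),-np.sin(t)],[np.sin(t),np.cos(t)]])
    w=rot(d)@(c-h)-(c-h)   # first-row world shift; same in tool axes every row
    print("shift",(R[:2,:2].T@w/.03).round(3),"turn",-np.degrees(d)/6)
E
python3 -c "
from h import *
swing(.6,12)"
```

```text
t 8.2 r 0.21381247698838698 nom 0.2163007165961315 door est 0.0043586448533403654 yaw err -0.005176017448262238 z [0.48064758 0.26809058] 0.2636245233470677 F [ 3.4 -4.   2.4] w 0.01344944237573031 q [-0.34  0.45 -0.32  1.74  0.17  0.97 -1.61]
shift [-0.334  0.124] turn -0.477464829275686
```

Call:
{"fn": "arm_command", "kwargs": {"rows": [[[-0.11,0.04,0],[0,0,-0.16]],[[-0.22,0.08,0],[0,0,-0.32]],[[-0.22,0.08,0],[0,0,-0.32]],[[-0.22,0.08,0],[0,0,-0.32]],[[-0.22,0.08,0],[0,0,-0.32]],[[-0.22,0.08,0],[0,0,-0.32]],[[-0.22,0.08,0],[0,0,-0.32]],[[-0.22,0.08,0],[0,0,-0.32]],[[-0.22,0.08,0],[0,0,-0.32]],[[-0.22,0.08,0],[0,0,-0.32]],[[-0.22,0.08,0],[0,0,-0.32]],[[-0.11,0.04,0],[0,0,-0.16]]]}}

```text
t: 9.4
tcp_pos: [0.4531, 0.1973, 0.4437]
tool_rot: [[0.491, 0.871, 0.004], [0.871, -0.491, 0.002], [0.004, 0.003, -1.0]]
contact_force: [5.9, -0.6, -3.0]
width: 0.0134
gripper_force: 20.0
```

```bash
python3 -c "
from h import *
swing(.5,12)"
```

```text
t 9.4 r 0.21290432025552855 nom 0.2163007165961315 door est 0.359470186722326 yaw err 0.009313469995624324 z [0.45387648 0.19763118] 0.2636508063565 F [ 5.9 -0.6 -3. ] w 0.013444453679775478 q [-0.16  0.38 -0.42  1.88  0.19  0.91 -1.19]
shift [-0.279  0.098] turn -0.3978873577297383
```

Call:
{"fn": "arm_command", "kwargs": {"rows": [[[-0.14,0.05,0],[0,0,-0.2]],[[-0.28,0.1,0],[0,0,-0.4]],[[-0.28,0.1,0],[0,0,-0.4]],[[-0.28,0.1,0],[0,0,-0.4]],[[-0.28,0.1,0],[0,0,-0.4]],[[-0.28,0.1,0],[0,0,-0.4]],[[-0.28,0.1,0],[0,0,-0.4]],[[-0.28,0.1,0],[0,0,-0.4]],[[-0.28,0.1,0],[0,0,-0.4]],[[-0.28,0.1,0],[0,0,-0.4]],[[-0.28,0.1,0],[0,0,-0.4]],[[-0.14,0.05,0],[0,0,-0.2]]]}}

```text
t: 10.6
tcp_pos: [0.4568, 0.1007, 0.4436]
tool_rot: [[0.051, 0.999, 0.003], [0.999, -0.051, 0.002], [0.003, 0.003, -1.0]]
contact_force: [3.7, 1.5, -0.0]
width: 0.0137
gripper_force: 20.0
```

```bash
python3 -c "
from h import *
swing(.5,12)"
```

```text
t 10.6 r 0.2124506605290588 nom 0.2163007165961315 door est 0.8172853881196067 yaw err 0.012952753157999375 z [0.45735792 0.10117409] 0.2636364507798658 F [ 3.7  1.5 -0. ] w 0.013685120579249364 q [ 0.12  0.35 -0.52  1.95  0.22  0.9  -0.57]
shift [-0.279  0.096] turn -0.3978873577297383
```

Call:
{"fn": "arm_command", "kwargs": {"rows": [[[-0.14,0.05,0],[0,0,-0.2]],[[-0.28,0.1,0],[0,0,-0.4]],[[-0.28,0.1,0],[0,0,-0.4]],[[-0.28,0.1,0],[0,0,-0.4]],[[-0.28,0.1,0],[0,0,-0.4]],[[-0.28,0.1,0],[0,0,-0.4]],[[-0.28,0.1,0],[0,0,-0.4]],[[-0.28,0.1,0],[0,0,-0.4]],[[-0.28,0.1,0],[0,0,-0.4]],[[-0.28,0.1,0],[0,0,-0.4]],[[-0.28,0.1,0],[0,0,-0.4]],[[-0.14,0.05,0],[0,0,-0.2]]]}}

```text
t: 11.8
tcp_pos: [0.5028, 0.0152, 0.4436]
tool_rot: [[-0.399, 0.917, 0.0], [0.917, 0.399, 0.0], [0.0, 0.0, -1.0]]
contact_force: [0.1, 1.1, 6.9]
width: 0.0135
gripper_force: 20.0
```

```bash
python3 -c "
from h import *
swing(.3,8)"
```

```text
t 11.8 r 0.21281730791614736 nom 0.2163007165961315 door est 1.2783457086238093 yaw err 0.013133697990819426 z [0.50285471 0.01531151] 0.26362639922210235 F [0.1 1.1 6.9] w 0.013524606394227812 q [ 0.35  0.42 -0.61  1.86  0.29  0.95  0.01]
shift [-0.252  0.086] turn -0.3580986219567645
```

Call:
{"fn": "arm_command", "kwargs": {"rows": [[[-0.13,0.04,0],[0,0,-0.18]],[[-0.25,0.09,0],[0,0,-0.36]],[[-0.25,0.09,0],[0,0,-0.36]],[[-0.25,0.09,0],[0,0,-0.36]],[[-0.25,0.09,0],[0,0,-0.36]],[[-0.25,0.09,0],[0,0,-0.36]],[[-0.25,0.09,0],[0,0,-0.36]],[[-0.12,0.04,0],[0,0,-0.18]],[[0,0,0],[0,0,0]],[[0,0,0],[0,0,0]]]}}

```text
t: 12.8
tcp_pos: [0.5447, -0.0216, 0.4436]
tool_rot: [[-0.623, 0.782, -0.0], [0.782, 0.623, -0.002], [-0.002, -0.001, -1.0]]
contact_force: [0.5, -2.5, 5.2]
width: 0.014
gripper_force: 20.0
```

```bash
python3 -c "
from h import *
from scipy.optimize import least_squares
swing(.3,8)
o=manip.get_obs();p=(o['tcp_pos']+o['tool_rot'][:,2]*.18)[:2]
Q=np.array([[.4806,.2681],[.4539,.1976],[.4574,.1012],[.5029,.0153],p])
r=least_squares(lambda h:np.hypot(*(Q-h[:2]).T)-h[2],[.66,.156,.213]);print(r.x,r.fun)
a=np.arctan2(*(Q-r.x[:2]).T[::-1]);print((a-np.arctan2(.205,-.069))%6.2832-6.2832*0)
# hole with this hinge
for h in ([.488,-.0596],[.491,-.0546]): print(np.hypot(*(np.array(h)-r.x[:2])))
"
```

```text
t 12.8 r 0.21335948089497414 nom 0.2163007165961315 door est 1.5419503783535324 yaw err 0.011889491320887569 z [ 0.54470013 -0.02192037] 0.2636204656075796 F [ 0.5 -2.5  5.2] w 0.01399792781894173 q [ 0.43  0.5  -0.66  1.75  0.36  1.01  0.31]
shift [-0.252  0.087] turn -0.3580986219567645
[0.666825   0.15714574 0.21675965] [ 1.34961275e-05 -2.57074250e-05  9.25038586e-06  1.58551260e-05
 -1.28942143e-05]
[0.70879071 1.05836663 1.50718051 1.95945123 2.21838305]
0.2809930586037463
0.2752284351795278
```

Call:
{"fn": "arm_command", "kwargs": {"rows": [[[0,0,0],[0,0,0]],[[0,0,0],[0,0,0]],[[0,0,0],[0,0,0]],[[0,0,-0.5],[0,0,0]],[[0,0,-0.5],[0,0,0]],[[0,0,-0.5],[0,0,0]],[[0,0,-0.5],[0,0,0]],[[0,0,-0.5],[0,0,0]],[[0,0,0],[0,0,0]]], "jaw": 0.5}}

```text
t: 13.7
tcp_pos: [0.545, -0.0203, 0.5195]
tool_rot: [[-0.624, 0.782, 0.003], [0.782, 0.624, 0.0], [-0.002, 0.002, -1.0]]
contact_force: [-0.7, 0.4, -0.5]
width: 0.0469
gripper_force: 0.0
```

```bash
python3 -c "
from h import *
cv2.imwrite('pics/t4.png',cv2.resize(eyes.get_image('top')[150:290,160:330],None,fx=4.2,fy=4.2,interpolation=2))
o=manip.get_obs();print(o['tcp_pos'],o['tool_rot'][:,0],o['t'],o['qpos'].round(2))"
```

```text
[ 0.54469296 -0.0205405   0.51835213] [-6.23649959e-01  7.81703518e-01 -5.81468503e-04] 13.75 [ 0.45  0.43 -0.69  1.64  0.29  1.18  0.36]
```

View pics/t4.png

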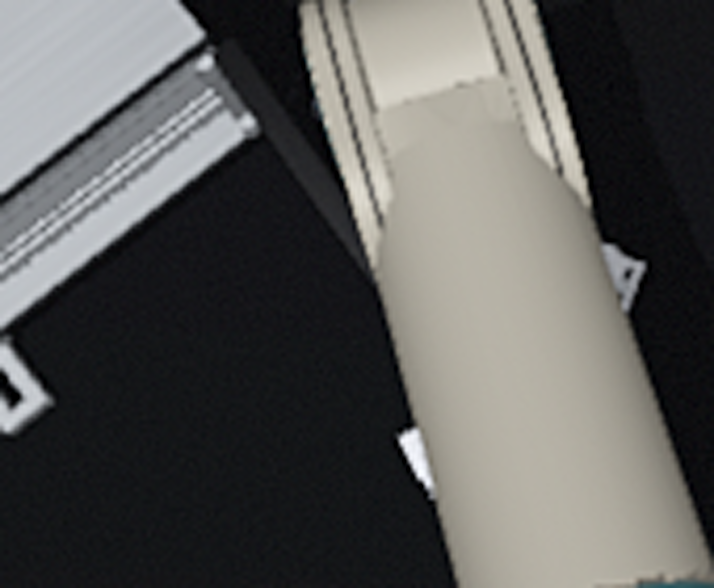

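The arm hides the middle of the strip in this view; its ends show at (415,455) and (620,270). The door stands at the arm's left from (240,60). The circle fit through the gripped points puts the hinge at (0.6668, 0.1571) with r 0.2168, which agrees with the 0.2163 given.

```bash
python3 -c "
from h import *
v=np.array([.6668,.15715,.704]);np.save('v.npy',v)
h=np.array([.4890,-.0575]);b=h-v[:2];a=np.arctan2(.275,-.040)
print('hole door ang',np.arctan2(b[1],b[0])%6.2832-a-v[2])
D=2.2184-v[2];P=T(v,D)((-.074,.275,.345));print(D,P);to(P,D+v[2],4)
g=P[:2];print(np.hypot(*g))
"
```

```text
hole door ang 1.6013904121040816
1.5144 [ 0.49212127 -0.06776852  0.345     ]
t 13.75 grasp [ 0.5449 -0.0205  0.3384] yaw 2.2442 q [ 0.45  0.43 -0.69  1.64  0.29  1.18  0.36] F [-0.1 -0.3 -0.4] w 0.046821582855057706
turn/row [0.002 0.001 0.062]
[-0.034 -0.588 -0.056]
[-0.038 -0.588 -0.056]
[-0.042 -0.587 -0.056]
[-0.046 -0.587 -0.055]
0.49676545473596073
```

Call:
{"fn": "arm_command", "kwargs": {"rows": [[[-0.04,-0.588,-0.05],[0,0,0.062]],[[-0.04,-0.588,-0.05],[0,0,0.062]],[[-0.04,-0.588,-0.05],[0,0,0.062]],[[-0.04,-0.588,-0.05],[0,0,0.062]],[[0,0,0],[0,0,0]],[[0,0,0.42],[0,0,0]],[[0,0,0.42],[0,0,0]],[[0,0,0.42],[0,0,0]],[[0,0,0.42],[0,0,0]],[[0,0,0],[0,0,0]]]}}

```text
t: 14.75
tcp_pos: [0.4917, -0.0679, 0.4713]
tool_rot: [[-0.604, 0.797, -0.004], [0.797, 0.604, 0.001], [0.003, -0.003, -1.0]]
contact_force: [0.0, 0.8, -1.0]
width: 0.047
gripper_force: 0.0
```

Call:
{"fn": "arm_command", "kwargs": {"rows": [[[0,0,0],[0,0,0]],[[0,0,0],[0,0,0]],[[0,0,0],[0,0,0]],[[0,0,0],[0,0,0]],[[0,0,0],[0,0,0]],[[0,0,0],[0,0,0]]], "jaw": 0, "squeeze": 25}}

```text
t: 15.35
tcp_pos: [0.492, -0.0682, 0.4739]
tool_rot: [[-0.603, 0.798, -0.0], [0.798, 0.603, -0.001], [-0.0, -0.0, -1.0]]
contact_force: [0.1, -0.6, 2.7]
width: 0.0089
gripper_force: 25.0
```

```bash
python3 -c "
from h import *
swing(.03,1,(-.074,.275,0))"
```

```text
t 15.35 r 0.28531389953291414 nom 0.2847823730500187 door est 1.5152532636306555 yaw err -0.0016368552383208002 z [ 0.49198758 -0.06833756] 0.29392942663225846 F [ 0.1 -0.6  2.7] w 0.0088995856837067 q [ 0.57  0.39 -0.68  1.83  0.29  1.02  0.42]
shift [-0.274  0.079] turn -0.2864788975654116
```

Call:
{"fn": "arm_command", "kwargs": {"rows": [[[-0.18,0.05,0],[0,0,-0.19]],[[-0.18,0.05,0],[0,0,-0.19]],[[0,0,0.1],[0,0,0]],[[0,0,0.1],[0,0,0]],[[0,0,0.1],[0,0,0]],[[0,0,0.1],[0,0,0]],[[0,0,0],[0,0,0]],[[0,0,0],[0,0,0]]]}}

```text
t: 16.15
tcp_pos: [0.5008, -0.0748, 0.461]
tool_rot: [[-0.634, 0.773, -0.001], [0.773, 0.634, 0.0], [0.001, -0.001, -1.0]]
contact_force: [1.1, -1.6, -2.8]
width: 0.0092
gripper_force: 25.0
```

Call:
{"fn": "arm_command", "kwargs": {"rows": [[[0,0,0.05],[0,0,0]],[[0,0,0.05],[0,0,0]],[[0,0,0],[0,0,0]],[[0,0,0],[0,0,0]]]}}

```text
t: 16.55
tcp_pos: [0.5008, -0.0747, 0.4586]
tool_rot: [[-0.634, 0.773, -0.001], [0.773, 0.634, -0.0], [0.001, -0.001, -1.0]]
contact_force: [-1.9, -2.3, 0.5]
width: 0.009
gripper_force: 25.0
```

Call:
{"fn": "arm_command", "kwargs": {"rows": [[[0,0,0.05],[0,0,0]],[[0,0,0],[0,0,0]],[[0,0,0],[0,0,0]]]}}

```text
t: 16.85
tcp_pos: [0.5008, -0.0746, 0.4584]
tool_rot: [[-0.634, 0.773, -0.0], [0.773, 0.634, -0.001], [-0.001, -0.001, -1.0]]
contact_force: [-4.8, -1.8, 11.2]
width: 0.0095
gripper_force: 25.0
```

Call:
{"fn": "arm_command", "kwargs": {"rows": [[[0,0,0.05],[0,0,0]],[[0,0,0],[0,0,0]],[[0,0,0],[0,0,0]]]}}

```text
t: 17.15
tcp_pos: [0.5008, -0.0744, 0.4582]
tool_rot: [[-0.634, 0.773, 0.001], [0.773, 0.634, -0.002], [-0.002, -0.001, -1.0]]
contact_force: [-8.2, -1.8, 21.1]
width: 0.0091
gripper_force: 25.0
```

Call:
{"fn": "arm_command", "kwargs": {"rows": [[[-0.046,0.013,-0.03],[0,0,-0.048]],[[-0.046,0.013,0],[0,0,-0.048]],[[-0.046,0.013,0],[0,0,-0.048]],[[-0.046,0.013,0],[0,0,-0.048]],[[-0.046,0.013,0],[0,0,-0.048]],[[-0.046,0.013,0],[0,0,-0.048]]]}}

```text
t: 17.75
tcp_pos: [0.5054, -0.0771, 0.4582]
tool_rot: [[-0.658, 0.753, -0.008], [0.753, 0.658, 0.001], [0.006, -0.006, -1.0]]
contact_force: [-14.9, 2.9, 22.9]
width: 0.0089
gripper_force: 25.1
```

```bash
python3 -c "
from h import *
swing(.005,1,(-.074,.275,0))"
```

```text
t 17.75 r 0.28518628612421126 nom 0.2847823730500187 door est 1.566632284636083 yaw err 0.018507016055481662 z [ 0.50387141 -0.07691301] 0.27818745988105426 F [-14.9   2.9  22.9] w 0.008885794062600857 q [ 0.58  0.44 -0.69  1.81  0.32  1.02  0.48]
shift [-0.046  0.012] turn -0.047746482927568605
```

Call:
{"fn": "arm_command", "kwargs": {"rows": [[[0,0,-0.04],[0,0,0]],[[-0.046,0.013,0],[0,0,-0.04]],[[-0.046,0.013,0],[0,0,-0.04]],[[-0.046,0.013,0],[0,0,-0.04]],[[0,0,0],[0,0,0]]]}}

```text
t: 18.25
tcp_pos: [0.5116, -0.082, 0.458]
tool_rot: [[-0.667, 0.745, -0.001], [0.745, 0.667, -0.001], [-0.0, -0.001, -1.0]]
contact_force: [-2.9, -3.0, 1.0]
width: 0.0092
gripper_force: 25.0
```

```bash
python3 -c "
from h import *
swing(.005,1,(-.074,.275,0))"
```

```text
t 18.25 r 0.285244771350969 nom 0.2847823730500187 door est 1.598900996190343 yaw err -0.002382040894093107 z [ 0.51147598 -0.08209679] 0.27797794588219266 F [-2.9 -3.   1. ] w 0.009194670583519375 q [ 0.58  0.44 -0.68  1.8   0.33  1.01  0.5 ]
shift [-0.046  0.013] turn -0.047746482927568605
```

Call:
{"fn": "arm_command", "kwargs": {"rows": [[[0,0,0.04],[0,0,0]],[[0,0,0.04],[0,0,0]],[[0,0,0],[0,0,0]]]}}

```text
t: 18.55
tcp_pos: [0.5117, -0.0822, 0.455]
tool_rot: [[-0.667, 0.745, -0.0], [0.745, 0.667, -0.0], [0.0, -0.0, -1.0]]
contact_force: [-2.2, -3.3, -0.1]
width: 0.0093
gripper_force: 25.0
```

It dropped 3 mm with no resistance, so the bolt is in the hole. I'll push it home.

Call:
{"fn": "arm_command", "kwargs": {"rows": [[[0,0,0.08],[0,0,0]],[[0,0,0.08],[0,0,0]],[[0,0,0.08],[0,0,0]],[[0,0,0.08],[0,0,0]],[[0,0,0],[0,0,0]],[[0,0,0],[0,0,0]]]}}

```text
t: 19.15
tcp_pos: [0.5118, -0.0822, 0.4452]
tool_rot: [[-0.667, 0.745, -0.001], [0.745, 0.667, 0.0], [0.0, -0.0, -1.0]]
contact_force: [-1.4, -3.8, -3.8]
width: 0.0093
gripper_force: 25.0
```

Call:
{"fn": "arm_command", "kwargs": {"rows": [[[0,0,0.06],[0,0,0]],[[0,0,0.06],[0,0,0]],[[0,0,0],[0,0,0]]]}}

```text
t: 19.45
tcp_pos: [0.5118, -0.0822, 0.4425]
tool_rot: [[-0.666, 0.746, 0.0], [0.746, 0.666, -0.001], [-0.001, -0.0, -1.0]]
contact_force: [-2.6, -4.9, 3.8]
width: 0.0088
gripper_force: 25.0
```

Call:
{"fn": "arm_command", "kwargs": {"rows": [[[0,0,0],[0,0,0]],[[0,0,0],[0,0,0]],[[0,0,0],[0,0,0]],[[0,0,-0.4],[0,0,0]],[[0,0,-0.6],[0,0,0]],[[0,0,-0.6],[0,0,0]],[[0,0,-0.6],[0,0,0]],[[0,0,-0.6],[0,0,0]],[[0,0,-0.6],[0,0,0]],[[0,0,0],[0,0,0]]], "jaw": 0.5}}

```text
t: 20.45
tcp_pos: [0.5125, -0.0812, 0.5471]
tool_rot: [[-0.667, 0.745, 0.006], [0.745, 0.667, -0.0], [-0.004, 0.004, -1.0]]
contact_force: [0.2, -0.6, 0.2]
width: 0.0472
gripper_force: 0.0
```

```bash
python3 -c "
from h import *
im=eyes.get_image('side');cv2.imwrite('pics/s5.png',cv2.resize(im[60:360,80:440],None,fx=2,fy=2,interpolation=2))
v=np.load('v.npy')
for l in(0,.006,.016): print((proj('side',T(v,1.599)((-.1,.275,.262+l)))-[80,60])*2)
"
```

```text
[361.86099949 237.97349762]
[361.68300924 234.23060686]
[361.383284   227.92779634]
```

View pics/s5.png

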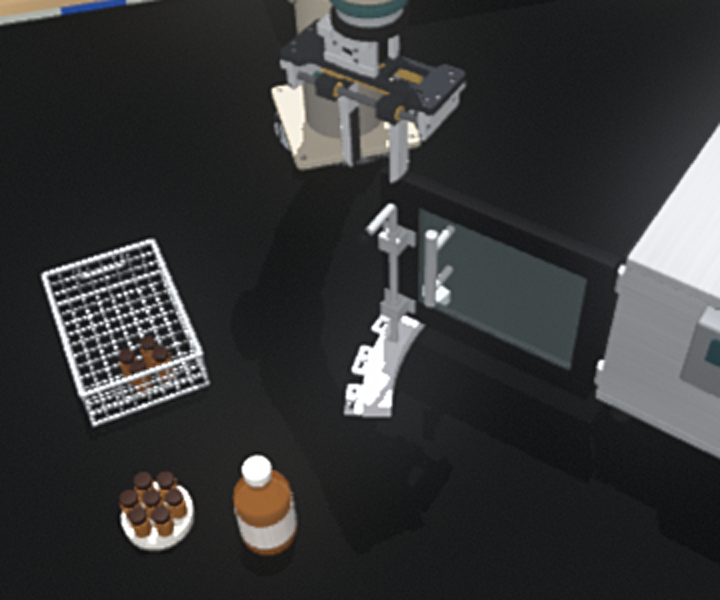

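The door stands wide open. The bolt bar runs (390,210)–(370,235), with its ball where lift 0 predicts it (362,238), and the bystanders have not moved. The gripper is clear, and the bolt went down 15.9 mm from the strip's top.

```bash
python3 -c "
from h import *
print(job.sign_off())"
```

```text
the job is handed in; nothing more can be done
None
```

I handed the job in at about 20 s. The door stands open at about 1.60 rad, with the bolt pushed 15.9 mm down into the strip's hole (lift close to 0). The gripper was clear and the basket, puck and bottle looked undisturbed; the hand-in returned no verdict.

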